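# Put the drill battery on charge

### The job

Put the drill's battery pack on charge: it stands on the bench on its foot, and the charger takes it upside down. Turn it over and plug its stem fully home into the charger's well, with the long overhang of its foot over the charger's low front deck and its flat back to the raised housing, then let go. Handle it gently - do not drop it, knock it over or ram it - and leave the drill, the tape, the vases and the ring stand where they are.

Things in the scene. Friction and masses are not known exactly. Their poses are not given: they have to be found in the camera images.
- pack_foot (a point): Centre of the foot of the drill's black battery pack (loose, about 0.45 kg, standing on its foot at the start). The foot is a block 70 (x) by 56 (y) by 50 mm (z), so its underside is 25 mm below this point. The pack's own axes turn with it: z from foot to stem tip, +x from its flat back to the overhang of the foot, y across the 56 mm width, the one to grip.
- pack_tip (a point): Centre of the end face of the pack's stem, a block 36 (x) by 40 (y) by 46 mm (z) on the foot; from the foot's centre 17 mm towards -x and 71 mm towards +z. Axes as for the foot. The last 5 mm of the stem are 2 mm slimmer on every side.
- pack: The whole pack, 96 mm high; origin on the foot's underside, on the stem's axis. Foot and stem share one flat back, 18 mm towards -x of the origin (35 mm from the foot's centre), on which the pack lies steadily on the bench. The foot overhangs the stem by 34 mm towards +x and 8 mm on either y side.
- charger_well (a point): Centre of the mouth of the charger's well, in its low deck 62 mm above the bench. The well is 39 (x) by 43 (y) mm, 48 mm deep, with a 3 mm chamfer at the mouth. The pack hangs in it stem down, its foot resting on the deck and its stem tip 46 mm below this point, the pack's +x along the charger's -x. Axes: z up, -x to the charger's front.
- charger: Grey charger, screwed to the bench by four flat ears, 110 mm wide (y), 118 at the skirt; origin on the bench under the well, axes as for the well. The deck runs 75 mm towards -x, then a front panel 40 mm high to 97 mm. Towards +x a raised housing, 90 mm high, stands from 25 to 95 mm; it blocks the overhang of the foot on that side.
- table: The grey bench; its top is at height 0.
- drill: Bystander: cordless drill without its battery, lying on its side beyond the work, about 260 x 180 mm and 60 mm high; origin under its motor housing.
- tape: Bystander: roll of tape lying flat, 104 mm across, 48 mm high; origin under its centre.
- vases: Bystander: stack of nested black plastic vases, 104 mm across, 142 mm high; origin under its centre.
- ringstand: Bystander: green welded stand with a ring on top, 70 x 100 mm foot, about 155 mm high; origin under its centre.
There are look-alikes about, which are no part of the job. There is more than one size of the pack; the job needs the middle-sized.

How it is judged (in metres and radians):
At the end, for the whole second after the job is handed in: The pack is at rest upside down in the charger's well, its stem home to within 4 mm (tip at least 42 mm below the mouth, within 6 mm of the well's axis), upright to within about 4.5 degrees, the overhang of its foot over the charger's front deck (z of pack_tip in the frame of charger_well below -0.042 m and horizontal distance between pack_tip and charger_well below 0.006 m and angle between pack_tip's own z axis and vertical above 3.06 rad and x of pack_foot in the frame of charger_well below -0.012 m and linear speed of pack below 0.01 m/s); the robot touches nothing.
It fails at once if the pack was knocked over or let topple (angular speed over 9 rad/s) (angular speed of pack above 9 rad/s).
It fails at once if the pack was dropped on the bench or into the charger from more than about 25 mm, or rammed (contact force between pack and charger above 150 N or contact force between pack and table above 150 N).
It fails at once if the drill, tape, vases or ring stand was moved by more than 30 mm (distance of any of drill, tape, vases, ringstand from where it was at the start of the episode above 0.03 m).
It also fails if it takes over 67 s, if anything falls off the work surface, if the arm or the gripper's body presses on something with over 40 N, if the wrist force passes 120 N, or if a joint passes its speed limit or range.

### The arm

A 6-joint arm with a two-finger parallel gripper is mounted at the origin on the work surface. World frame = base frame: x ahead of the robot, y to its left, z up, the work surface at z = 0. Lengths are in m, angles in degrees, forces in N, time in s.
With the tool pointing down it reaches from about 0.3 to 0.75 m from the base axis. Payload 8.5 kg.
Tool frame: the origin (TCP) lies midway between the tips of the shut fingers; the grasp point (between the pads) lies 19 mm behind it; z points along the fingers, y is the line along which they close (so a half turn about z gives the same grasp; the last joint's range is limited). The gripper opens to 85 mm and grips with 20 to 120 N. Pads are 22 mm wide; open, the fingers measure 114 mm over their backs; the gripper's body (76 mm by 85 mm) begins 54 mm behind the grasp point. The pads swing forward as they close: fully open they stand 13 mm farther back than shut.
Start: joints at [56.362, 21.807, 74.336, -0, 83.858, -12.336], TCP at [0.2, 0.512, 0.231] pointing down, gripper open.
Joint ranges: [-178.18, 178.18], [-50.72, 133.34], [12.68, 142.11], [-81.47, 261.47], [9.98, 163.14], [-165.26, 165.26]. Speed limits (degrees/s): [136.94, 136.94, 180, 180, 180, 180].

### API

Orientations are given as [roll, pitch, yaw] about the fixed x, y, z axes, in that order (R = Rz(yaw) Ry(pitch) Rx(roll)).
In Python, from cell import manip gives the robot as it stands.
- The arm moves only by the tool play_rows, never from a script. Its argument "moves" is text: rows parted by semicolons, each of 6 numbers parted by spaces: the shift along the world's x, y, z each as a share of 500 mm, from -1 to 1, then the turn, a rotation vector about the world's x, y, z each as a share of 180 degrees, from -1 to 1. In form: dx dy dz wx wy wz; .... A call has 1 to 5 rows; each row is the pose to reach, as a shift and turn from the pose commanded when the call began, turning the shorter way round; what a row does not reach only later rows make up. A row lasts 1/10 s, in which the tool goes at most 50 mm and 8.59 degrees, less where a joint would pass 70% of its speed; a pose out of reach is approached as far as the arm can. A call with a number of a shift or a turn outside -1 to 1 is refused whole. A call with a gripper value outside its range is refused whole. "claw" is the opening, from -1 (shut) to 1 (fully open), so that 0 is half open, set as the call begins (left out, the last holds). The fingers move at their own pace and stop on an object; the grip force is fixed at half the most. Time passes only in rows, so rows that repeat a pose let the fingers close. It gives the time, the measured TCP pose, the force, the opening and the grip force at its end, in the units of the state.
- manip.read_state(): the state, without advancing time (a new reading comes with each control period).
- manip.snapshot(name): name is "scene" or "top" or "wrist"; returns (picture, depth): 400x640x3 uint8, red, green, blue; 400x640 float32, m along the optical axis (not along the pixel's ray), 0 where there is no reading.
- manip.calibration(name): a dict with "fx", "fy", "cx", "cy" (pixels), "world_from_camera" (4x4, takes a point from camera to world coordinates). Camera axes: x right, y down, z forward; pixel columns grow to the right and rows downward; lengths in m; the calibration is good to about 2 mm. A picture is of the moment at which its call begins: read the wrist's pose just before it. calibration takes no time and is no camera call; for the wrist camera it gives the pose at the moment of the call.
- manip.sign_off(): hands the job in; it is judged then, once.
The state is a dict: "clock": time; "qpos": joint angles; "joint_vel": joint speeds; "tau": joint torques, N m; "position": TCP position; "tcp_rot": TCP orientation; "wrist_force": force on the tool from outside, world axes, zero at the start; "ft_torque": the same for the moment, N m; "gripper_width": finger opening in m; "gripper_force": force on a finger pad.
Only numpy, scipy, OpenCV 4.12 (cv2) and the standard library are available. Lean on these libraries where they do the work, as an engineer would, in place of code of your own. Each camera call takes 0.05 s, during which the arm holds its last target. There are 200 camera calls.

## Working session

There is one attempt and no reset: what is moved stays moved. The work goes in short steps, Python scripts to look and compute and a tool call to move; the robot and the scene stay as the last step left them, time stands still between calls to the robot, and variables do not carry over. Pictures are saved under pics/ and viewed, at most 10 in all, crops included, and the job is handed in when it is done.

Besides the shell and the picture viewer there is one more tool, called after "Request:" by a JSON object that holds its "fn" and its "kwargs". play_rows: Moves the arm, as the interface text tells. Its arguments: {"type":"object","properties":{"moves":{"type":"string"},"claw":{"type":"number"}},"required":["moves"]}

```bash
mkdir -p pics; ls; python3 - <<'E'
from cell import manip
import cv2,numpy as np
s=manip.read_state();print(s)
for n in("scene","top"):
    p,d=manip.snapshot(n);np.savez("pics/"+n,p=p,d=d)
    cv2.imwrite(f"pics/{n}0.png",p[:,:,::-1]);c=manip.calibration(n);print(n,c)
E
```

```text
pics
{'clock': 0.0, 'qpos': array([ 5.63611775e+01,  2.18423824e+01,  7.43850107e+01,  5.81703748e-04,
        8.38578176e+01, -1.23377666e+01]), 'joint_vel': array([-0.07222314, -0.03357746,  0.02748462, -0.00086075,  0.08126039,
        0.10686797]), 'tau': array([ 7.36544735e-04, -4.48464060e+01, -2.31277066e+01, -2.41595835e-04,
        4.81680952e-03, -2.36108298e-05]), 'position': array([0.19965051, 0.51217237, 0.23069722]), 'tcp_rot': array([-1.79916881e+02, -1.87722402e-02,  1.58698868e+02]), 'wrist_force': array([-0.23625324,  0.34746232,  0.01842425]), 'ft_torque': array([ 0.05308423, -0.02146386, -0.06492628]), 'gripper_force': 0.0, 'gripper_width': 0.08550474606887337}
scene {'fx': 479.12636632481633, 'fy': 479.12636632481633, 'cx': 321.41389887243656, 'cy': 193.3711509222534, 'world_from_camera': array([[-0.82981058,  0.47826091, -0.28754287,  1.08616304],
       [ 0.55793285,  0.70069123, -0.44468274,  0.7826567 ],
       [-0.01119561, -0.52943206, -0.84827847,  1.5178511 ],
       [ 0.        ,  0.        ,  0.        ,  1.        ]])}
top {'fx': 433.9649889017386, 'fy': 433.9649889017386, 'cx': 314.5044634643949, 'cy': 200.69448324321314, 'world_from_camera': array([[ 0.02862688, -0.98867021,  0.14734894,  0.3534735 ],
       [-0.99955613, -0.02952961, -0.00394216,  0.05128044],
       [ 0.00824865, -0.14717068, -0.98907672,  1.60442919],
       [ 0.        ,  0.        ,  0.        ,  1.        ]])}
```

View pics/scene0.png

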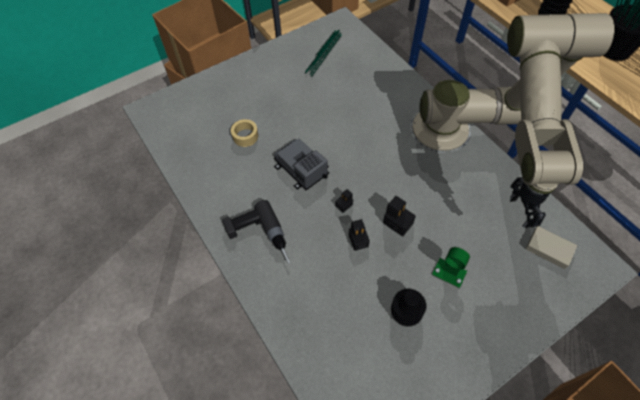

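View pics/top0.png

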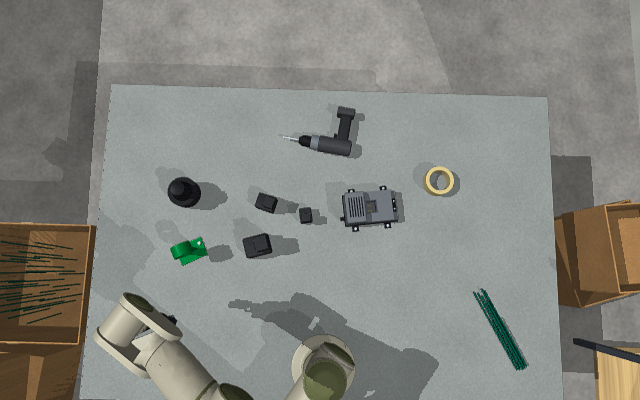

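The scene and top views show three packs, in the top view at about (266,202), (306,215) and (257,245). The charger is at (370,208), with its housing at left and its deck at right. I'll measure the packs with depth.

```bash
cat >h.py <<'E'
import numpy as np,cv2
from cell import manip
def cloud(d,c):
    v,u=np.mgrid[:d.shape[0],:d.shape[1]]
    P=np.stack([(u-c["cx"])/c["fx"]*d,(v-c["cy"])/c["fy"]*d,d],-1)
    T=np.array(c["world_from_camera"]);return P@T[:3,:3].T+T[:3,3]
E
python3 - <<'E'
from h import *
z=np.load("pics/top.npz");d=z["d"];p=z["p"];W=cloud(d,manip.calibration("top"))
for n,(a,b,e,f) in dict(A=(245,185,285,220),B=(294,203,320,226),C=(238,228,276,264),CH=(330,180,410,238)).items():
    w=W[b:f,a:e].reshape(-1,3);ok=d[b:f,a:e].ravel()>0
    for lo,hi in((.02,.2),(.04,.055),(.055,.07),(.07,.085),(.085,.1),(.1,.13)):
        m=ok&(w[:,2]>lo)&(w[:,2]<hi)
        if m.sum()>8:
            q=w[m];r=cv2.minAreaRect((q[:,:2]*1000).astype(np.float32));print(n,lo,hi,m.sum(),np.median(q[:,2]).round(4),np.round(r[0],0),np.round(r[1],0),round(r[2]))
im=p[170:270,230:415];cv2.imwrite("pics/crop.png",cv2.resize(im,None,fx=4.3,fy=4.3,interpolation=cv2.INTER_CUBIC)[:,:,::-1])
E
```

```text
A 0.02 0.2 317 0.0535 [576. 223.] [71. 57.] 72
A 0.04 0.055 148 0.0492 [577. 223.] [71. 56.] 74
A 0.055 0.07 19 0.0582 [572. 217.] [60. 42.] 63
A 0.07 0.085 10 0.0801 [571. 206.] [34. 40.] 72
A 0.085 0.1 110 0.0952 [572. 207.] [36. 40.] 72
B 0.02 0.2 187 0.0421 [535.  77.] [55. 44.] 10
B 0.04 0.055 47 0.0419 [535.  80.] [55. 40.] 2
B 0.055 0.07 14 0.0681 [522.  75.] [29. 29.] 13
B 0.07 0.085 59 0.0751 [522.  74.] [29. 28.] 2
C 0.02 0.2 547 0.0681 [419. 246.] [74. 91.] 17
C 0.04 0.055 16 0.0476 [412. 213.] [40. 87.] 64
C 0.055 0.07 269 0.0639 [419. 246.] [73. 91.] 18
C 0.07 0.085 23 0.0718 [422. 246.] [59. 88.] 17
C 0.085 0.1 10 0.0912 [421. 207.] [25. 59.] 71
C 0.1 0.13 212 0.1226 [425. 226.] [52. 47.] 16
CH 0.02 0.2 1593 0.0645 [ 570. -151.] [112. 211.] 8
CH 0.04 0.055 116 0.0442 [ 571. -158.] [112. 190.] 7
CH 0.055 0.07 697 0.0622 [ 569. -148.] [111. 171.] 8
CH 0.07 0.085 78 0.083 [ 570. -146.] [110. 166.] 8
CH 0.085 0.1 554 0.0904 [562. -98.] [110.  70.] 7
```

View pics/crop.png

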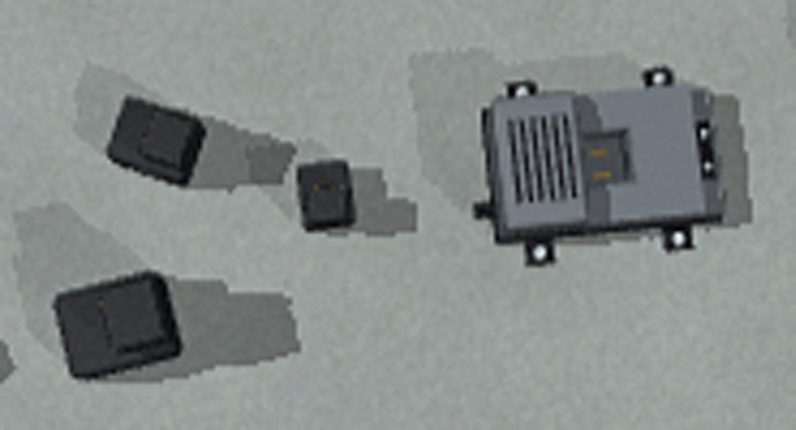

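The middle pack is A at the top left: its foot is about 70x56 at (577,223) mm and its stem is at (572,207) mm, so its yaw is about 73°. The charger's front faces world −y, its +x yaw is about 97.5°, and the well is at about (570,−158) mm.

1. Grip the stem, tilted 35° from the overhang side, and lay the pack on its back.
2. Regrip the foot from its underside.
3. Rotate 90° and insert.

```bash
cat >>h.py <<'E'
from scipy.spatial.transform import Rotation as Ro
def toolR(a,y):
    a=np.array(a,float);a/=np.linalg.norm(a);y=np.array(y,float);y-=a*(a@y);y/=np.linalg.norm(y)
    return np.column_stack([np.cross(y,a),y,a])
def u(deg): return np.array([np.cos(np.radians(deg)),np.sin(np.radians(deg)),0])
Z=np.array([0,0,1.])
def plan(p,R):
    s=manip.read_state();R0=Ro.from_euler("xyz",s["tcp_rot"],degrees=True).as_matrix()
    d=(np.array(p)-s["position"])/.5;w=Ro.from_matrix(R@R0.T).as_rotvec(degrees=True)/180
    print("t",round(s["clock"],2),"q",s["qpos"].round(0),"pos",s["position"].round(4),"F",s["wrist_force"].round(1),"w",round(s["gripper_width"],4))
    print("move",*d.round(3),*w.round(3)," len mm",(np.linalg.norm(d)*500).round(),"deg",(np.linalg.norm(w)*180).round(1))
T=np.radians(35)
px=u(73);a1=-np.cos(T)*Z-np.sin(T)*px;R1=toolR(a1,u(-17));g1=np.array([.572,.2067,.080])
E
python3 -c "
from h import *
plan(g1+.023*a1-.13*a1,R1)"
```

```text
t 0.1 q [ 56.  22.  74.   0.  84. -12.] pos [0.1996 0.5122 0.2308] F [ 0.  -0.5 -0. ] w 0.0854
move 0.781 -0.494 -0.126 -0.192 -0.093 -0.46  len mm 466.0 deg 91.3
```

Request:
{"fn": "play_rows", "kwargs": {"moves": "0 0 0.12 0 0 0; 0 0 0.12 0 0 0", "claw": 1}}

```text
clock: 0.3
position: [0.2003, 0.5133, 0.2955]
tcp_rot: [179.6, 0.1, 158.7]
wrist_force: [0.5, -0.1, 0.4]
gripper_width: 0.0853
gripper_force: 0.0
```

Request:
{"fn": "play_rows", "kwargs": {"moves": "0.08 -0.05 0 -0.018 -0.009 -0.044; 0.15 -0.1 0 -0.036 -0.018 -0.088; 0.23 -0.15 0 -0.054 -0.026 -0.13; 0.31 -0.2 0 -0.072 -0.035 -0.174; 0.39 -0.25 0 -0.09 -0.044 -0.22"}}

```text
clock: 0.8
position: [0.396, 0.3863, 0.2913]
tcp_rot: [-173.0, 16.2, 120.0]
wrist_force: [-0.1, 1.2, -0.4]
gripper_width: 0.0852
gripper_force: 0.0
```

```bash
python3 -c "
from h import *
plan(g1+.023*a1-.13*a1,R1)"
```

```text
t 0.8 q [ 39.  26.  60. -15. 104.   8.] pos [0.396  0.3863 0.2913] F [-0.1  1.2 -0.4] w 0.0852
move 0.388 -0.242 -0.247 -0.102 -0.048 -0.242  len mm 260.0 deg 48.0
```

Request:
{"fn": "play_rows", "kwargs": {"moves": "0.08 -0.05 0 -0.02 -0.01 -0.048; 0.16 -0.1 0 -0.04 -0.02 -0.096; 0.24 -0.15 -0.02 -0.06 -0.03 -0.14; 0.32 -0.2 -0.05 -0.08 -0.04 -0.19; 0.388 -0.242 -0.1 -0.1 -0.047 -0.235"}}

```text
clock: 1.3
position: [0.5906, 0.2651, 0.2416]
tcp_rot: [-178.7, 33.3, 78.3]
wrist_force: [0.8, 0.5, 0.5]
gripper_width: 0.0854
gripper_force: 0.0
```

```bash
python3 -c "
from h import *
plan(g1+.023*a1-.10*a1,R1)
p,d=manip.snapshot('wrist');cv2.imwrite('pics/w1.png',p[:,:,::-1])"
```

```text
t 1.3 q [ 24.  44.  39. -29. 116.  27.] pos [0.5906 0.2651 0.2416] F [0.8 0.5 0.5] w 0.0854
move -0.011 -0.032 -0.197 -0.01 -0.003 -0.025  len mm 100.0 deg 5.0
```

View pics/w1.png

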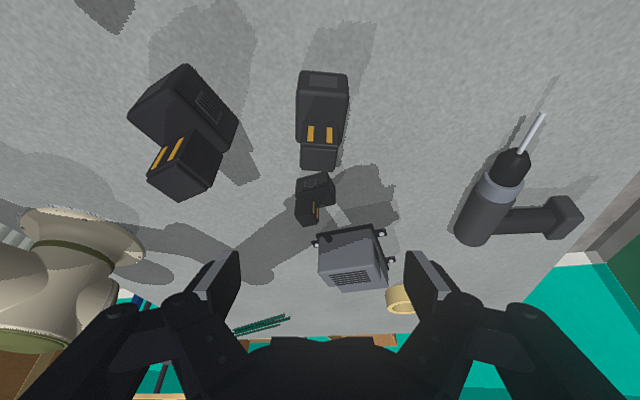

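The wrist view shows the middle pack at (322,120), centred between the fingers with its gold contacts facing the camera. I'll move in along the tool axis.

Request:
{"fn": "play_rows", "kwargs": {"moves": "-0.003 -0.01 -0.06 -0.005 -0.002 -0.012; -0.006 -0.02 -0.12 -0.01 -0.003 -0.025; -0.011 -0.032 -0.197 -0.01 -0.003 -0.025; -0.011 -0.032 -0.197 -0.01 -0.003 -0.025"}}

```text
clock: 1.75
position: [0.5814, 0.2492, 0.1376]
tcp_rot: [-178.9, 35.3, 74.0]
wrist_force: [-0.1, -0.8, 0.4]
gripper_width: 0.0854
gripper_force: 0.0
```

```bash
python3 -c "
from h import *
plan(g1+.023*a1,R1)"
```

```text
t 1.75 q [ 23.  47.  50. -27. 106.  37.] pos [0.5814 0.2492 0.1376] F [-0.1 -0.8  0.4] w 0.0854
move -0.026 -0.11 -0.153 0.0 -0.005 -0.002  len mm 95.0 deg 1.0
```

Request:
{"fn": "play_rows", "kwargs": {"moves": "-0.005 -0.022 -0.031 0 -0.001 0; -0.01 -0.044 -0.061 0 -0.002 0; -0.016 -0.066 -0.092 0 -0.003 -0.001; -0.021 -0.088 -0.122 0 -0.004 -0.002; -0.026 -0.11 -0.153 0 -0.005 -0.002"}}

```text
clock: 2.25
position: [0.5712, 0.1956, 0.0678]
tcp_rot: [179.2, 34.6, 72.6]
wrist_force: [0.8, -1.5, -0.3]
gripper_width: 0.0854
gripper_force: 0.0
```

Request:
{"fn": "play_rows", "kwargs": {"moves": "0 0 0 0 0 0; 0 0 0 0 0 0"}}

```text
clock: 2.45
position: [0.5711, 0.196, 0.068]
tcp_rot: [179.3, 34.6, 72.6]
wrist_force: [-0.2, 0.8, 0.6]
gripper_width: 0.0853
gripper_force: 0.0
```

```bash
python3 -c "
from h import *
plan(g1+.023*a1,R1)
p,d=manip.snapshot('wrist');cv2.imwrite('pics/w2.png',p[:,:,::-1])"
```

```text
t 2.45 q [ 19.  47.  63. -28.  92.  41.] pos [0.5711 0.196  0.068 ] F [-0.2  0.8  0.6] w 0.0853
move -0.006 -0.004 -0.014 -0.001 0.004 -0.0  len mm 8.0 deg 0.7
```

View pics/w2.png

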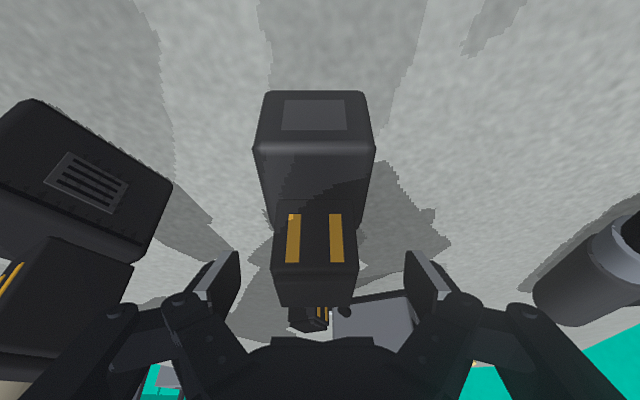

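The stem, at columns 272–358, sits between the pads and is well centred. Closing.

Request:
{"fn": "play_rows", "kwargs": {"moves": "-0.006 -0.004 -0.01 0 0.004 0; -0.006 -0.004 -0.01 0 0.004 0"}}

```text
clock: 2.7
position: [0.5671, 0.1936, 0.0613]
tcp_rot: [-179.7, 34.9, 73.2]
wrist_force: [-0.3, -0.2, -0.0]
gripper_width: 0.0857
gripper_force: 0.0
```

Request:
{"fn": "play_rows", "kwargs": {"moves": "0 0 0 0 0 0; 0 0 0 0 0 0; 0 0 0 0 0 0; 0 0 0 0 0 0; 0 0 0 0 0 0", "claw": -1}}

```text
clock: 3.2
position: [0.5673, 0.1935, 0.0616]
tcp_rot: [-179.8, 34.9, 73.2]
wrist_force: [-0.8, 0.7, 2.1]
gripper_width: 0.0394
gripper_force: 60.7
```

Request:
{"fn": "play_rows", "kwargs": {"moves": "0 0 0 0 0 0; 0 0 0 0 0 0; 0 0 0 0 0 0; 0 0 0 0 0 0; 0 0 0 0 0 0"}}

```text
clock: 3.7
position: [0.5673, 0.1935, 0.0616]
tcp_rot: [-179.8, 34.9, 73.2]
wrist_force: [-1.5, 0.9, 4.4]
gripper_width: 0.0395
gripper_force: 61.0
```

Request:
{"fn": "play_rows", "kwargs": {"moves": "0 0 0.02 0 0 0; 0 0 0.06 0 0 0; 0 0 0.12 0 0 0; 0 0 0.2 0 0 0; 0 0 0.24 0 0 0"}}

```text
clock: 4.2
position: [0.5678, 0.1934, 0.1842]
tcp_rot: [-180.0, 34.8, 73.1]
wrist_force: [1.0, -0.1, -5.2]
gripper_width: 0.0392
gripper_force: 61.4
```

```bash
cat >>h.py <<'E'
Rt=Ro.from_euler("xyz",[-179.8,34.9,73.2],degrees=True).as_matrix();pt=np.array([.5673,.1935,.0616])
Rp=np.column_stack([u(73),u(163),Z]);pp=np.array([.572,.2067,0])
G1R=Rt.T@Rp;G1p=Rt.T@(pp-pt)
def tool_for(Rpack,ppack,GR,Gp):
    R=Rpack@GR.T;return np.array(ppack)-R@Gp,R
h=u(-82.5);RL=np.column_stack([Z,np.cross(h,Z),h]);pL=np.array([.585,.225,.019])
E
python3 -c "
from h import *
p,R=tool_for(RL,pL+[0,0,.10],G1R,G1p);print(p,R.round(2));plan(p,R)"
```

```text
[0.59241052 0.16384407 0.10500263] [[-0.08  0.99 -0.11]
 [ 0.57  0.13  0.81]
 [ 0.82  0.   -0.57]]
t 4.2 q [ 19.  41.  56. -28. 104.  34.] pos [0.5678 0.1934 0.1842] F [ 1.  -0.1 -5.2] w 0.0392
move 0.049 -0.059 -0.158 0.501 -0.041 0.108  len mm 88.0 deg 92.5
```

Request:
{"fn": "play_rows", "kwargs": {"moves": "0.01 -0.01 0 0.04 -0.003 0.009; 0.015 -0.015 0 0.08 -0.006 0.018; 0.02 -0.02 0 0.12 -0.01 0.026; 0.025 -0.025 0 0.16 -0.013 0.035; 0.03 -0.03 0 0.2 -0.016 0.043"}}

```text
clock: 4.7
position: [0.5821, 0.1781, 0.1816]
tcp_rot: [-174.9, -1.2, 82.7]
wrist_force: [0.3, 0.2, -5.3]
gripper_width: 0.0396
gripper_force: 61.2
```

```bash
python3 -c "
from h import *
p,R=tool_for(RL,pL+[0,0,.10],G1R,G1p);plan(p,R)"
```

```text
t 4.7 q [ 5. 32. 66.  2. 87. 12.] pos [0.5821 0.1781 0.1816] F [ 0.3  0.2 -5.3] w 0.0396
move 0.021 -0.029 -0.153 0.3 -0.025 0.063  len mm 79.0 deg 55.4
```

Request:
{"fn": "play_rows", "kwargs": {"moves": "0.005 -0.006 0 0.043 -0.003 0.009; 0.008 -0.012 0 0.086 -0.006 0.018; 0.012 -0.016 0 0.13 -0.01 0.026; 0.015 -0.02 -0.01 0.17 -0.014 0.035; 0.018 -0.025 -0.02 0.21 -0.017 0.044"}}

```text
clock: 5.2
position: [0.5912, 0.165, 0.1714]
tcp_rot: [-176.2, -39.0, 91.4]
wrist_force: [-0.5, 1.2, -5.4]
gripper_width: 0.0395
gripper_force: 61.3
```

```bash
python3 -c "
from h import *
p,R=tool_for(RL,pL+[0,0,.06],G1R,G1p);plan(p,R)"
```

```text
t 5.2 q [-11.  34.  74.  37.  87. -20.] pos [0.5912 0.165  0.1714] F [-0.5  1.2 -5.4] w 0.0395
move 0.002 -0.002 -0.213 0.09 -0.008 0.019  len mm 106.0 deg 16.7
```

Request:
{"fn": "play_rows", "kwargs": {"moves": "0.001 -0.001 -0.02 0.03 -0.003 0.006; 0.002 -0.002 -0.06 0.06 -0.005 0.013; 0.002 -0.002 -0.11 0.09 -0.008 0.019; 0.002 -0.002 -0.17 0.09 -0.008 0.019; 0.002 -0.002 -0.2 0.09 -0.008 0.019"}}

```text
clock: 5.7
position: [0.5915, 0.1642, 0.0683]
tcp_rot: [-179.6, -54.8, 97.3]
wrist_force: [-0.3, -0.4, -4.5]
gripper_width: 0.0394
gripper_force: 61.3
```

Request:
{"fn": "play_rows", "kwargs": {"moves": "0 0 0 0 0 0; 0 0 0 0 0 0"}}

```text
clock: 5.9
position: [0.5927, 0.165, 0.0724]
tcp_rot: [179.9, -54.8, 97.8]
wrist_force: [0.4, -0.2, -4.8]
gripper_width: 0.039
gripper_force: 61.3
```

```bash
python3 -c "
from h import *
p,R=tool_for(RL,pL,G1R,G1p);plan(p,R)
im,d=manip.snapshot('scene');W=cloud(d,manip.calibration('scene'))
cv2.imwrite('pics/s2.png',cv2.resize(im[130:290,270:470],None,fx=3.5,fy=3.5)[:,:,::-1])"
```

```text
t 5.9 q [-15.  45.  80.  49.  86. -41.] pos [0.5927 0.165  0.0724] F [ 0.4 -0.2 -4.8] w 0.039
move -0.001 -0.002 -0.135 0.002 0.0 -0.0  len mm 67.0 deg 0.3
```

View pics/s2.png

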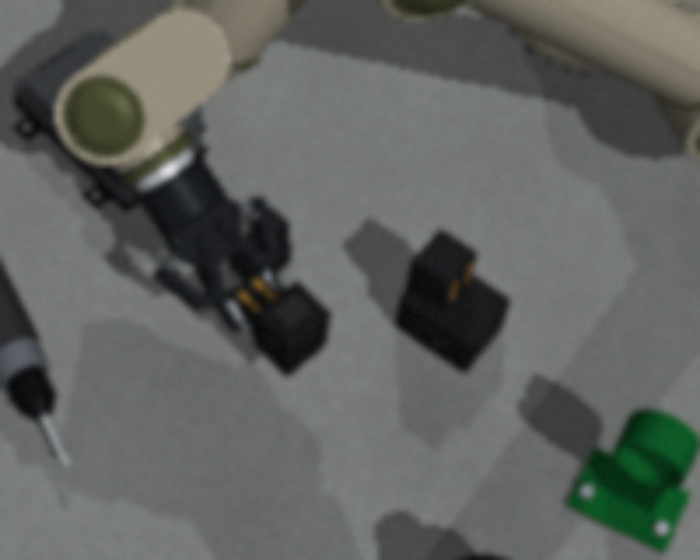

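The pack is held lying level, stem towards the charger. I'll shift the lay-down spot away from the small pack, then lower.

Request:
{"fn": "play_rows", "kwargs": {"moves": "0.03 0.01 -0.01 0.002 0 0; 0.069 0.028 -0.03 0.002 0 0; 0.069 0.028 -0.06 0.002 0 0; 0.069 0.028 -0.08 0.002 0 0; 0.069 0.028 -0.1 0.002 0 0"}}

```text
clock: 6.45
position: [0.6264, 0.1788, 0.0212]
tcp_rot: [179.9, -55.2, 97.7]
wrist_force: [0.9, -0.2, -4.1]
gripper_width: 0.0393
gripper_force: 62.2
```

Request:
{"fn": "play_rows", "kwargs": {"moves": "0 0 0 0 0 0; 0 0 0 0 0 0"}}

```text
clock: 6.65
position: [0.6268, 0.1787, 0.0216]
tcp_rot: [179.9, -55.2, 97.7]
wrist_force: [0.3, 0.1, -5.0]
gripper_width: 0.0394
gripper_force: 62.1
```

```bash
sed -i 's/pL=np.array(.*/pL=np.array([.62,.24,.019])/' h.py; python3 -c "
from h import *
p,R=tool_for(RL,pL,G1R,G1p);plan(p,R)"
```

```text
t 6.65 q [-13.  52.  74.  51.  84. -41.] pos [0.6268 0.1787 0.0216] F [ 0.3  0.1 -5. ] w 0.0394
move 0.001 0.0 -0.033 -0.001 -0.0 0.0  len mm 17.0 deg 0.1
```

Request:
{"fn": "play_rows", "kwargs": {"moves": "0 0 -0.005 0 0 0; 0 0 -0.01 0 0 0; 0 0 -0.015 0 0 0; 0 0 -0.02 0 0 0; 0 0 -0.022 0 0 0"}}

```text
clock: 7.15
position: [0.6267, 0.1789, 0.01]
tcp_rot: [180.0, -55.2, 97.7]
wrist_force: [0.1, -0.7, -5.5]
gripper_width: 0.0395
gripper_force: 62.1
```

Request:
{"fn": "play_rows", "kwargs": {"moves": "0 0 -0.002 0 0 0; 0 0 -0.004 0 0 0; 0 0 -0.004 0 0 0"}}

```text
clock: 7.45
position: [0.6268, 0.1789, 0.0082]
tcp_rot: [180.0, -55.2, 97.7]
wrist_force: [-0.0, -0.6, -5.2]
gripper_width: 0.0396
gripper_force: 62.1
```

Request:
{"fn": "play_rows", "kwargs": {"moves": "0 0 -0.002 0 0 0; 0 0 -0.004 0 0 0; 0 0 -0.004 0 0 0"}}

```text
clock: 7.75
position: [0.6269, 0.1789, 0.0066]
tcp_rot: [179.9, -55.2, 97.7]
wrist_force: [0.4, 0.1, -2.3]
gripper_width: 0.0394
gripper_force: 63.3
```

Request:
{"fn": "play_rows", "kwargs": {"moves": "0 0 -0.002 0 0 0; 0 0 -0.004 0 0 0; 0 0 -0.004 0 0 0"}}

```text
clock: 8.05
position: [0.6269, 0.1789, 0.0063]
tcp_rot: [179.8, -55.3, 97.8]
wrist_force: [-3.3, -3.6, 9.3]
gripper_width: 0.0394
gripper_force: 70.1
```

Contact at the nominal height. Releasing and backing out.

Request:
{"fn": "play_rows", "kwargs": {"moves": "0 0 0.002 0 0 0; 0 0 0.002 0 0 0"}}

```text
clock: 8.25
position: [0.6269, 0.179, 0.0063]
tcp_rot: [179.9, -55.3, 97.8]
wrist_force: [-2.9, -2.0, 6.6]
gripper_width: 0.0391
gripper_force: 68.2
```

Request:
{"fn": "play_rows", "kwargs": {"moves": "0 0 0 0 0 0; 0 0 0 0 0 0; 0 0 0 0 0 0; 0 0 0 0 0 0; 0 0 0 0 0 0", "claw": 1}}

```text
clock: 8.75
position: [0.6268, 0.1789, 0.0052]
tcp_rot: [180.0, -55.2, 97.7]
wrist_force: [-0.5, -0.6, 0.1]
gripper_width: 0.0857
gripper_force: 0.0
```

```bash
python3 -c "
from h import *
s=manip.read_state();R=Ro.from_euler('xyz',s['tcp_rot'],degrees=True).as_matrix();print(s['wrist_force'],R[:,2])
plan(s['position']-.12*R[:,2],R)"
```

```text
[-0.47363444 -0.61421089  0.0730091 ] [-0.10913311  0.81393997 -0.57060642]
t 8.75 q [-13.  54.  74.  51.  83. -42.] pos [0.6268 0.1789 0.0052] F [-0.5 -0.6  0.1] w 0.0857
move 0.026 -0.195 0.137 0.0 0.0 0.0  len mm 120.0 deg 0.0
```

Request:
{"fn": "play_rows", "kwargs": {"moves": "0.004 -0.03 0.021 0 0 0; 0.009 -0.065 0.046 0 0 0; 0.015 -0.11 0.08 0 0 0; 0.021 -0.16 0.12 0 0 0; 0.026 -0.195 0.2 0 0 0"}}

```text
clock: 9.25
position: [0.6393, 0.0788, 0.1049]
tcp_rot: [-179.7, -55.3, 97.3]
wrist_force: [0.2, -0.2, 0.6]
gripper_width: 0.0853
gripper_force: 0.0
```

Request:
{"fn": "play_rows", "kwargs": {"moves": "0 0.02 0.1 -0.045 -0.006 0; 0 0.05 0.2 -0.09 -0.012 0; 0 0.1 0.25 -0.135 -0.018 0; 0 0.13 0.27 -0.18 -0.024 0; 0 0.15 0.27 -0.225 -0.03 0"}}

```text
clock: 9.75
position: [0.6403, 0.1561, 0.2449]
tcp_rot: [179.6, -13.9, 97.7]
wrist_force: [0.7, -0.0, -0.8]
gripper_width: 0.0852
gripper_force: 0.0
```

```bash
cat >>h.py <<'E'
def setg2(yaw,ph=35):
    hh=u(yaw);P=np.radians(ph);a=-np.cos(P)*Z+np.sin(P)*hh
    return a,toolR(a,np.cross(Z,hh))
E
python3 - <<'E'
from h import *
d=None
for n in("top","scene"):
    im,d=manip.snapshot(n);W=cloud(d,manip.calibration(n));np.savez("pics/"+n+"3",p=im,d=d)
    ok=(d>0)&(abs(W[...,0]-.62)<.07)&(W[...,1]>.10)&(W[...,1]<.28)&(im.max(2)<110)
    for lo,hi in((.01,.1),(.026,.045),(.058,.085)):
        q=W[ok&(W[...,2]>lo)&(W[...,2]<hi)]
        if len(q)>8: r=cv2.minAreaRect((q[:,:2]*1000).astype(np.float32));print(n,lo,len(q),np.median(q[:,2]),np.round(r[0],1),np.round(r[1],1),round(r[2],1))
a,R=setg2(-82.5);plan([.61,.25,.25],R)
E
```

```text
top 0.01 163 0.06915070047246008 [621.1 221.4] [56.2 33.7] 4.5
top 0.058 147 0.06971847597869818 [621.5 221.4] [55.3 33.7] 4.5
scene 0.01 489 0.05677818274152968 [602.3 172.4] [147.  100.4] 88.4
scene 0.026 153 0.03547491356447341 [613.1 166.6] [164.3  78.7] 71.9
scene 0.058 239 0.07024562965729042 [622.2 214.4] [58.9 51. ] 9.2
t 9.85 q [-2. 33. 55. 14. 94. -9.] pos [0.6392 0.1593 0.2436] F [-0.4 -0.  -0.6] w 0.0856
move -0.058 0.181 0.013 -0.271 -0.035 -0.003  len mm 96.0 deg 49.1
```

Request:
{"fn": "play_rows", "kwargs": {"moves": "-0.01 0.06 0.02 -0.045 -0.006 0; -0.02 0.12 0.06 -0.09 -0.012 0; -0.03 0.17 0.1 -0.135 -0.018 0; -0.03 0.22 0.1 -0.18 -0.024 0; -0.03 0.25 0.1 -0.225 -0.03 0"}}

```text
clock: 10.35
position: [0.6247, 0.2819, 0.292]
tcp_rot: [179.9, 26.7, 97.5]
wrist_force: [-0.1, -0.4, -0.7]
gripper_width: 0.0856
gripper_force: 0.0
```

Request:
{"fn": "play_rows", "kwargs": {"moves": "0 0 0 -0.04 -0.005 0; 0 0 0 -0.046 -0.005 0; 0 0 0 -0.046 -0.005 0"}}

```text
clock: 10.65
position: [0.6251, 0.2807, 0.2895]
tcp_rot: [-179.5, 34.7, 97.8]
wrist_force: [0.8, 0.0, 0.3]
gripper_width: 0.0855
gripper_force: 0.0
```

```bash
python3 - <<'E'
from h import *
for n in("top","wrist"):
    c=manip.calibration(n);im,d=manip.snapshot(n);W=cloud(d,c);np.savez("pics/"+n+"4",p=im,d=d)
    ok=(d>0)&(abs(W[...,0]-.62)<.08)&(W[...,1]>.10)&(W[...,1]<.28)&(im.max(2)<110)
    for lo,hi in((.01,.1),(.031,.041),(.062,.08)):
        q=W[ok&(W[...,2]>lo)&(W[...,2]<hi)]
        if len(q)>8: r=cv2.minAreaRect((q[:,:2]*1000).astype(np.float32));print(n,lo,len(q),np.median(q[:,2]).round(4),np.round(r[0],1),np.round(r[1],1),round(r[2],1))
cv2.imwrite("pics/w3.png",im[:,:,::-1])
a,R=setg2(-82.5);g=np.array([.623,.215,.040]);plan(g+.02*a-.11*a,R)
E
```

```text
top 0.01 377 0.0651 [610.1 163.4] [168.2  81.9] 68.4
top 0.031 102 0.0357 [603.2 140.1] [122.3  74.4] 65.2
top 0.062 207 0.0695 [622.5 213.4] [55.6 49.5] 7.5
wrist 0.01 2962 0.0659 [610.3 164.7] [170.7  84. ] 68.1
wrist 0.031 456 0.0351 [610.5 164.6] [170.   83.5] 68.3
wrist 0.062 1619 0.0691 [622.6 216.5] [55.9 49. ] 8.1
t 10.75 q [ 26.  43.  34. -35. 111.   7.] pos [0.6254 0.2796 0.2911] F [0.5 0.1 1.5] w 0.0852
move -0.018 -0.027 -0.355 -0.002 -0.001 0.0  len mm 178.0 deg 0.4
```

View pics/w3.png

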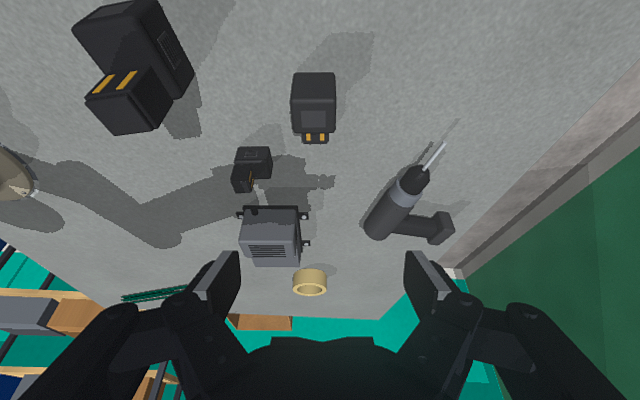

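The pack lies on its back as expected, at (315,105) in the wrist view. Its foot centre is at (622.5,215) mm with yaw −82.2°. I'll move in for the second grasp.

Request:
{"fn": "play_rows", "kwargs": {"moves": "-0.004 -0.005 -0.07 -0.002 -0.001 0; -0.008 -0.01 -0.15 -0.002 -0.001 0; -0.012 -0.017 -0.23 -0.002 -0.001 0; -0.016 -0.024 -0.31 -0.002 -0.001 0; -0.018 -0.027 -0.353 -0.002 -0.001 0"}}

```text
clock: 11.25
position: [0.6153, 0.2655, 0.1115]
tcp_rot: [-179.6, 35.1, 97.6]
wrist_force: [0.2, -0.3, -0.6]
gripper_width: 0.0853
gripper_force: 0.0
```

Request:
{"fn": "play_rows", "kwargs": {"moves": "0 0 0 0 0 0; 0 0 0 0 0 0"}}

```text
clock: 11.45
position: [0.6167, 0.267, 0.1157]
tcp_rot: [180.0, 35.1, 97.5]
wrist_force: [0.1, 1.5, 1.1]
gripper_width: 0.0854
gripper_force: 0.0
```

```bash
python3 - <<'E'
from h import *
a,R=setg2(-82.2);g=np.array([.6225,.215,.042]);plan(g+.02*a,R)
E
```

```text
t 11.45 q [ 25.  47.  54. -33.  91.  21.] pos [0.6167 0.267  0.1157] F [0.1 1.5 1.1] w 0.0854
move 0.015 -0.127 -0.18 0.001 0.0 0.002  len mm 110.0 deg 0.3
```

Request:
{"fn": "play_rows", "kwargs": {"moves": "0.003 -0.025 -0.036 0 0 0; 0.006 -0.05 -0.072 0 0 0.001; 0.009 -0.076 -0.108 0 0 0.002; 0.012 -0.1 -0.144 0 0 0.002; 0.015 -0.127 -0.18 0 0 0.002"}}

```text
clock: 11.95
position: [0.6248, 0.2041, 0.026]
tcp_rot: [179.8, 35.1, 97.8]
wrist_force: [1.6, -0.2, 0.2]
gripper_width: 0.0852
gripper_force: 0.0
```

Request:
{"fn": "play_rows", "kwargs": {"moves": "0 0 0 0 0 0; 0 0 0 0 0 0"}}

```text
clock: 12.15
position: [0.6244, 0.2046, 0.026]
tcp_rot: [179.9, 35.2, 97.9]
wrist_force: [0.8, -0.3, 0.4]
gripper_width: 0.0855
gripper_force: 0.0
```

```bash
python3 - <<'E'
from h import *
a,R=setg2(-82.2);g=np.array([.6225,.215,.042]);plan(g+.02*a,R)
E
```

```text
t 12.15 q [ 21.  50.  64. -35.  77.  24.] pos [0.6244 0.2046 0.026 ] F [ 0.8 -0.3  0.4] w 0.0855
move -0.001 -0.002 -0.001 0.001 0.0 -0.001  len mm 1.0 deg 0.2
```

Request:
{"fn": "play_rows", "kwargs": {"moves": "0 0 0 0 0 0; 0 0 0 0 0 0; 0 0 0 0 0 0; 0 0 0 0 0 0; 0 0 0 0 0 0", "claw": -1}}

```text
clock: 12.65
position: [0.6237, 0.2053, 0.0253]
tcp_rot: [180.0, 35.2, 98.0]
wrist_force: [-0.5, 2.7, 6.3]
gripper_width: 0.0555
gripper_force: 65.0
```

Request:
{"fn": "play_rows", "kwargs": {"moves": "0 0 0 0 0 0; 0 0 0 0 0 0; 0 0 0 0 0 0"}}

```text
clock: 12.95
position: [0.6237, 0.2053, 0.0253]
tcp_rot: [180.0, 35.2, 98.0]
wrist_force: [-0.5, 2.2, 6.0]
gripper_width: 0.0558
gripper_force: 65.0
```

```bash
python3 - <<'E'
from h import *
s=manip.read_state();print(s["position"],s["tcp_rot"],s["wrist_force"],s["gripper_width"])
z=np.load("pics/top4.npz");im,d=z["p"],z["d"];W=cloud(d,manip.calibration("top"))
box=(d>0)&(abs(W[...,0]-.57)<.1)&(abs(W[...,1]+.15)<.13)
for lo,hi in((.058,.066),(.086,.095),(.058,.095)):
    q=W[box&(W[...,2]>lo)&(W[...,2]<hi)];r=cv2.minAreaRect((q[:,:2]*1000).astype(np.float32));print(lo,len(q),np.median(q[:,2]).round(4),np.round(r[0],1),np.round(r[1],1),round(r[2],1))
# well: depth below deck, inside
x=u(97.6);y=u(187.6);L=(W[...,:2]-[.570,-.158]);lx=L@x[:2];ly=L@y[:2]
m=box&(abs(lx)<.024)&(abs(ly)<.035)&(W[...,2]<.055)
print("well px",m.sum(),"lx",np.percentile(lx[m],[2,50,98]).round(4),"ly",np.percentile(ly[m],[2,50,98]).round(4))
for k in range(-30,35,5):
    r=box&(abs(ly-k/1000)<.0026)&(abs(lx)<.03);print(k,np.round(W[...,2][r]*1000).astype(int)[np.argsort(lx[r])])
E
```

```text
[0.62371321 0.20528511 0.02533112] [179.98400264  35.20061796  97.99744708] [-0.52012429  2.23462255  6.04672385] 0.055828212374444415
0.058 527 0.062 [ 569.2 -148.1] [110.8 170.1] 7.7
0.086 471 0.0904 [562.1 -98.9] [108.1  69.3] 7.2
0.058 1193 0.0681 [ 569.2 -148. ] [111.3 170. ] 7.2
well px 130 lx [-0.0206 -0.0065  0.0124] ly [-0.0234 -0.0056  0.0166]
-30 [68 64 57 61 65 61 66 61 65 60 64 53 69 58 57 67 59 57 64 58 62 60 88]
-25 [62 61 61 59 58 20 54 66 20 60 25 65 24 51 60 25 54 61 54 65 61 67 13 32
 63 62 13 61 62 37 62 56 92 94 92]
-20 [55 54 12 63 39 20 50 15 49 12 25 52 14 13 10 17 35 18 16 61 40 13 11 13
 49 90]
-15 [61 63 59 58 11 38 15  9 18 14 16 15 19 12 15 19 13 61 60 87 88]
-10 [63 70 63 65 39 61 37 13 17 21 19 12 16 13 16 17  6 16 10 13 55 93]
-5 [66 61 51 57 33 17 15 14 13 12 14 18 14 12 17 16 13  9 59 84]
0 [59 64 60 61 62 22 54 34 12 12 13 14 12 12 14 14 19 12  8 16 18 65 83 97]
5 [59 62 63 63 56 18 44 27 54 14 16 16 16 13 15 11 17 15 12 18 86 84 78 86]
10 [63 69 57 13 43 13 16  9 14 15 14  9 12 15 15 13 22 84 87]
15 [63 61 61 67 60 12 60 40 40 14 11 17 14 18 13  9 64 89]
20 [65 66 61 67 56 58 66 60 53 62 92]
25 [67 63 62 58 63 61 66 63 62 65 64 57 68 62 63 61 56 60 58 65 60 57 88 93]
30 [66 68 65 68 56 63 54 57 61 65 66 60 67 63 62 64 65 59 65 66 82 85]
```

Request:
{"fn": "play_rows", "kwargs": {"moves": "0 0 0.02 0 0 0; 0 0 0.06 0 0 0; 0 0 0.14 0 0 0; 0 0 0.23 0 0 0; 0 0 0.32 0 0 0"}}

```text
clock: 13.45
position: [0.6228, 0.2044, 0.1866]
tcp_rot: [-179.8, 35.2, 98.1]
wrist_force: [0.9, 0.7, -4.8]
gripper_width: 0.0556
gripper_force: 64.6
```

```bash
cat >>h.py <<'E'
Rt2=Ro.from_euler("xyz",[180,35.2,98.0],degrees=True).as_matrix();pt2=np.array([.6237,.2053,.0253])
h2=u(-82.0);fc=np.array([.6225,.215,.035]);fc=fc-Rt2[:,1]*((fc-pt2)@Rt2[:,1])
RL2=np.column_stack([Z,np.cross(h2,Z),h2]);po=fc-.025*h2-.017*Z
G2R=Rt2.T@RL2;G2p=Rt2.T@(po-pt2)
yawc=97.4;well=np.array([.5708,-.1582,.062])
def final(dz,w=None):
    w=well if w is None else w
    x=-u(yawc);R=np.column_stack([x,np.cross(-Z,x),-Z]);return tool_for(R,w+[0,0,.05+dz],G2R,G2p)
E
python3 - <<'E'
from h import *
z=np.load("pics/scene3.npz");d=z["d"];W=cloud(d,manip.calibration("scene"))
box=(d>0)&(abs(W[...,0]-.57)<.1)&(abs(W[...,1]+.15)<.13)
for lo,hi in((.058,.066),(.086,.095),(.058,.095)):
    q=W[box&(W[...,2]>lo)&(W[...,2]<hi)];r=cv2.minAreaRect((q[:,:2]*1000).astype(np.float32));print(lo,len(q),np.median(q[:,2]).round(4),np.round(r[0],1),np.round(r[1],1),round(r[2],1))
p,R=final(.11);print(p);plan(p,R)
E
```

```text
0.058 344 0.0625 [ 572.1 -148.5] [105.  174.4] 7.5
0.086 198 0.0908 [581.7 -93.1] [72.1 72.5] 5.3
0.058 710 0.0663 [ 572.6 -147.2] [107.  176.2] 7.9
[ 0.57174021 -0.1654392   0.18722739]
t 13.45 q [ 21.  41.  56. -34.  92.  14.] pos [0.6228 0.2044 0.1866] F [ 0.9  0.7 -4.8] w 0.0556
move -0.102 -0.74 0.001 0.495 0.066 -0.003  len mm 373.0 deg 90.0
```

Request:
{"fn": "play_rows", "kwargs": {"moves": "-0.008 -0.04 0.02 0.04 0.005 0; -0.016 -0.1 0.04 0.08 0.011 0; -0.024 -0.16 0.04 0.12 0.016 0; -0.032 -0.22 0.04 0.16 0.021 0; -0.04 -0.28 0.04 0.2 0.027 -0.001"}}

```text
clock: 13.95
position: [0.6027, 0.0635, 0.206]
tcp_rot: [179.8, -1.3, 97.9]
wrist_force: [1.3, -0.8, -5.7]
gripper_width: 0.0554
gripper_force: 64.9
```

```bash
python3 -c "
from h import *
p,R=final(.11);plan(p,R)"
```

```text
t 13.95 q [ -6.  28.  68.   1.  84. -14.] pos [0.6027 0.0635 0.206 ] F [ 1.3 -0.8 -5.7] w 0.0554
move -0.062 -0.458 -0.038 0.294 0.041 -0.002  len mm 232.0 deg 53.5
```

Request:
{"fn": "play_rows", "kwargs": {"moves": "-0.01 -0.07 0 0.045 0.006 0; -0.02 -0.15 0 0.09 0.012 0; -0.032 -0.23 0 0.13 0.018 0; -0.042 -0.31 0 0.17 0.024 0; -0.05 -0.38 0 0.21 0.029 -0.001"}}

```text
clock: 14.45
position: [0.5776, -0.1283, 0.2056]
tcp_rot: [179.9, -39.4, 97.8]
wrist_force: [1.9, 0.9, -4.3]
gripper_width: 0.0555
gripper_force: 65.1
```

```bash
python3 -c "
from h import *
p,R=final(.09);plan(p,R)"
```

```text
t 14.45 q [-36.  37.  62.  29. 109. -41.] pos [ 0.5776 -0.1283  0.2056] F [ 1.9  0.9 -4.3] w 0.0555
move -0.012 -0.074 -0.077 0.085 0.012 -0.001  len mm 54.0 deg 15.4
```

Request:
{"fn": "play_rows", "kwargs": {"moves": "-0.004 -0.025 0 0.03 0.004 0; -0.008 -0.05 0 0.06 0.008 0; -0.012 -0.074 -0.02 0.085 0.012 0; -0.012 -0.074 -0.04 0.085 0.012 0; -0.012 -0.074 -0.06 0.085 0.012 0"}}

```text
clock: 14.95
position: [0.5723, -0.1629, 0.1736]
tcp_rot: [-179.8, -54.6, 97.5]
wrist_force: [-0.6, 0.3, -3.6]
gripper_width: 0.0555
gripper_force: 65.5
```

Request:
{"fn": "play_rows", "kwargs": {"moves": "0 0 0 0 0 0; 0 0 0 0 0 0; 0 0 0 0 0 0"}}

```text
clock: 15.25
position: [0.5725, -0.162, 0.1749]
tcp_rot: [-179.8, -54.6, 97.6]
wrist_force: [0.3, 0.4, -3.8]
gripper_width: 0.0551
gripper_force: 65.3
```

```bash
python3 -c "
from h import *
p,R=final(.06);plan(p,R)
for n in('scene','top'):
    im,d=manip.snapshot(n);np.savez('pics/'+n+'5',p=im,d=d)
    c=im[110:230,230:370] if n=='scene' else im[150:270,300:440]
    cv2.imwrite('pics/%s5.png'%n,cv2.resize(c,None,fx=4,fy=4,interpolation=cv2.INTER_CUBIC)[:,:,::-1])
a=[cv2.imread('pics/%s5.png'%n) for n in('scene','top')];b=np.hstack(a);cv2.imwrite('pics/b5.png',cv2.resize(b,(800,int(b.shape[0]*800/b.shape[1]))))"
```

```text
t 15.25 q [-41.  45.  59.  37. 117. -44.] pos [ 0.5725 -0.162   0.1749] F [ 0.3  0.4 -3.8] w 0.0551
move -0.002 -0.007 -0.075 0.001 -0.0 -0.002  len mm 38.0 deg 0.4
```

View pics/b5.png

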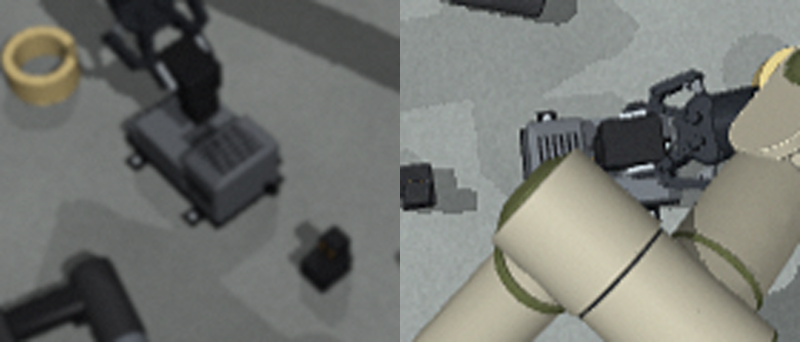

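The pack hangs upside down over the well with its overhang toward the front. I'll check the foot's underside by depth from the top camera.

```bash
python3 - <<'E'
from h import *
z=np.load("pics/top5.npz");d=z["d"];im=z["p"];W=cloud(d,manip.calibration("top"))
box=(d>0)&(abs(W[...,0]-.573)<.06)&(abs(W[...,1]+.17)<.06)&(im.max(2)<90)
q=W[box&(W[...,2]>.12)];print(np.percentile(q[:,2],[5,50,95]))
t=np.median(q[:,2])
q=q[abs(q[:,2]-t)<.008];A=np.c_[q[:,:2],np.ones(len(q))];co=np.linalg.lstsq(A,q[:,2],rcond=None)[0];print(len(q),"slope deg",np.degrees(co[:2]).round(2))
r=cv2.minAreaRect((q[:,:2]*1000).astype(np.float32));print(np.round(r[0],1),np.round(r[1],1),r[2])
s=manip.read_state();R=Ro.from_euler("xyz",s["tcp_rot"],degrees=True).as_matrix()
o=s["position"]+R@G2p;Rk=R@G2R;print("pred origin",o.round(4),"foot underside centre",(o+.017*Rk[:,0]).round(4),"yaw",np.degrees(np.arctan2(Rk[1,0],Rk[0,0])),"z",Rk[:,2].round(3))
E
```

```text
[0.18085499 0.21018372 0.23731295]
431 slope deg [-0.61 -1.2 ]
[ 572.9 -180.8] [111.2  89. ] 9.644413948059082
pred origin [ 0.5715 -0.1549  0.2094] foot underside centre [ 0.5738 -0.1717  0.2094] yaw -82.2667275454101 z [-0.002 -0.003 -1.   ]
```

Request:
{"fn": "play_rows", "kwargs": {"moves": "-0.001 -0.003 -0.02 0 0 0; -0.001 -0.005 -0.04 0 0 0; -0.001 -0.007 -0.06 0 0 -0.001; -0.002 -0.007 -0.075 0.001 0 -0.002"}}

```text
clock: 15.75
position: [0.5711, -0.1661, 0.1349]
tcp_rot: [-179.6, -55.0, 97.0]
wrist_force: [0.2, 0.0, -4.7]
gripper_width: 0.0554
gripper_force: 65.3
```

Request:
{"fn": "play_rows", "kwargs": {"moves": "0 0 0 0 0 0; 0 0 0 0 0 0"}}

```text
clock: 15.95
position: [0.5713, -0.1662, 0.1362]
tcp_rot: [-179.7, -54.9, 97.1]
wrist_force: [0.8, -0.0, -4.2]
gripper_width: 0.0552
gripper_force: 65.3
```

```bash
python3 - <<'E'
from h import *
p,R=final(.049);plan(p,R)
s=manip.read_state();R=Ro.from_euler("xyz",s["tcp_rot"],degrees=True).as_matrix();o=s["position"]+R@G2p;print("pred origin",o.round(4))
for n in("top","scene"):
    im,d=manip.snapshot(n);W=cloud(d,manip.calibration(n));L=W[...,:2]-o[:2]
    lx=L@u(97.4)[:2]*1000;ly=L@u(187.4)[:2]*1000
    m=(d>0)&(abs(W[...,2]-o[2])<.004)&(lx>-20)&(lx<40)&(abs(ly)<45)
    print(n,m.sum(),np.median(W[...,2][m]).round(4),"back(18)",np.percentile(lx[m],[90,97,100]).round(1),"sides(28)",np.percentile(ly[m],[0,2,98,100]).round(1))
E
```

```text
t 15.95 q [-42.  48.  61.  36. 114. -47.] pos [ 0.5713 -0.1662  0.1362] F [ 0.8 -0.  -4.2] w 0.0552
move 0.001 0.001 -0.02 -0.001 -0.001 0.0  len mm 10.0 deg 0.2
pred origin [ 0.5705 -0.159   0.171 ]
top 115 0.1707 back(18) [ 9.1 13.  16.1] sides(28) [-27.4 -26.2  23.3  27. ]
scene 113 0.1709 back(18) [15.9 18.8 20.2] sides(28) [-29.8 -27.9  24.2  28.7]
```

The predicted pose matches to about 1–2 mm. Descending in small steps and watching the force.

Request:
{"fn": "play_rows", "kwargs": {"moves": "0.001 0.001 -0.007 -0.001 -0.001 0; 0.001 0.001 -0.014 -0.001 -0.001 0; 0.001 0.001 -0.02 -0.001 -0.001 0; 0.001 0.001 -0.024 -0.001 -0.001 0; 0.001 0.001 -0.028 -0.001 -0.001 0"}}

```text
clock: 16.55
position: [0.5718, -0.1656, 0.1221]
tcp_rot: [-180.0, -54.7, 97.3]
wrist_force: [0.1, 0.2, -4.7]
gripper_width: 0.0556
gripper_force: 65.3
```

Request:
{"fn": "play_rows", "kwargs": {"moves": "0 0 -0.003 0 0 0; 0 0 -0.006 0 0 0; 0 0 -0.009 0 0 0; 0 0 -0.01 0 0 0"}}

```text
clock: 16.95
position: [0.5718, -0.1656, 0.1172]
tcp_rot: [-180.0, -54.7, 97.3]
wrist_force: [0.5, 0.4, -5.0]
gripper_width: 0.0553
gripper_force: 65.3
```

Request:
{"fn": "play_rows", "kwargs": {"moves": "0 0 -0.004 0 0 0; 0 0 -0.008 0 0 0; 0 0 -0.012 0 0 0; 0 0 -0.016 0 0 0"}}

```text
clock: 17.35
position: [0.5718, -0.1656, 0.1091]
tcp_rot: [-180.0, -54.7, 97.3]
wrist_force: [0.6, -0.7, -4.6]
gripper_width: 0.0556
gripper_force: 65.3
```

Request:
{"fn": "play_rows", "kwargs": {"moves": "0 0 -0.004 0 0 0; 0 0 -0.008 0 0 0; 0 0 -0.012 0 0 0; 0 0 -0.016 0 0 0"}}

```text
clock: 17.75
position: [0.5718, -0.1656, 0.1011]
tcp_rot: [180.0, -54.7, 97.3]
wrist_force: [-0.2, -0.1, -4.3]
gripper_width: 0.0554
gripper_force: 65.3
```

Clean entry so far, now 22 mm in.

Request:
{"fn": "play_rows", "kwargs": {"moves": "0 0 -0.005 0 0 0; 0 0 -0.01 0 0 0; 0 0 -0.015 0 0 0; 0 0 -0.02 0 0 0"}}

```text
clock: 18.15
position: [0.5718, -0.1656, 0.0911]
tcp_rot: [-180.0, -54.7, 97.3]
wrist_force: [0.3, -0.1, -4.3]
gripper_width: 0.0552
gripper_force: 65.3
```

Request:
{"fn": "play_rows", "kwargs": {"moves": "0 0 -0.004 0 0 0; 0 0 -0.008 0 0 0; 0 0 -0.012 0 0 0; 0 0 -0.016 0 0 0"}}

```text
clock: 18.55
position: [0.5718, -0.1656, 0.0832]
tcp_rot: [180.0, -54.7, 97.3]
wrist_force: [0.1, 1.1, -4.8]
gripper_width: 0.0555
gripper_force: 65.3
```

Request:
{"fn": "play_rows", "kwargs": {"moves": "0 0 -0.003 0 0 0; 0 0 -0.006 0 0 0; 0 0 -0.006 0 0 0"}}

```text
clock: 18.85
position: [0.5718, -0.1655, 0.0801]
tcp_rot: [-180.0, -54.7, 97.3]
wrist_force: [-0.3, 0.7, -5.5]
gripper_width: 0.0552
gripper_force: 65.3
```

Request:
{"fn": "play_rows", "kwargs": {"moves": "0 0 -0.002 0 0 0; 0 0 -0.004 0 0 0; 0 0 -0.004 0 0 0"}}

```text
clock: 19.15
position: [0.5718, -0.1656, 0.0782]
tcp_rot: [180.0, -54.7, 97.3]
wrist_force: [-0.6, 0.6, -5.0]
gripper_width: 0.0554
gripper_force: 65.3
```

Request:
{"fn": "play_rows", "kwargs": {"moves": "0 0 -0.002 0 0 0; 0 0 -0.003 0 0 0; 0 0 -0.003 0 0 0"}}

```text
clock: 19.45
position: [0.5718, -0.1656, 0.0779]
tcp_rot: [179.9, -54.7, 97.4]
wrist_force: [-1.4, -1.6, 6.1]
gripper_width: 0.0555
gripper_force: 66.0
```

Seated at the expected height. Releasing.

Request:
{"fn": "play_rows", "kwargs": {"moves": "0 0 0 0 0 0; 0 0 0 0 0 0; 0 0 0 0 0 0; 0 0 0 0 0 0; 0 0 0 0 0 0", "claw": 1}}

```text
clock: 19.95
position: [0.5718, -0.1656, 0.0768]
tcp_rot: [180.0, -54.7, 97.3]
wrist_force: [0.4, 1.3, -0.1]
gripper_width: 0.0851
gripper_force: 0.0
```

```bash
python3 -c "
from h import *
s=manip.read_state();R=Ro.from_euler('xyz',s['tcp_rot'],degrees=True).as_matrix()
plan(s['position']-.13*R[:,2],R)"
```

```text
t 19.95 q [-42.  51.  63.  34. 109. -51.] pos [ 0.5718 -0.1656  0.0768] F [ 0.4  1.3 -0.1] w 0.0851
move 0.027 -0.21 0.15 0.0 0.0 0.0  len mm 130.0 deg 0.0
```

Request:
{"fn": "play_rows", "kwargs": {"moves": "0.003 -0.025 0.018 0 0 0; 0.008 -0.06 0.043 0 0 0; 0.014 -0.105 0.075 0 0 0; 0.02 -0.16 0.115 0 0 0; 0.027 -0.21 0.15 0 0 0"}}

```text
clock: 20.45
position: [0.5852, -0.2716, 0.1528]
tcp_rot: [180.0, -54.7, 97.3]
wrist_force: [0.1, -1.0, 0.1]
gripper_width: 0.0852
gripper_force: 0.0
```

Request:
{"fn": "play_rows", "kwargs": {"moves": "0 -0.02 0.05 0 0 0; 0 -0.04 0.1 0 0 0; 0 -0.05 0.15 0 0 0; 0 -0.05 0.15 0 0 0"}}

```text
clock: 20.85
position: [0.5855, -0.2966, 0.2298]
tcp_rot: [179.6, -54.4, 97.6]
wrist_force: [0.9, 0.0, 0.3]
gripper_width: 0.0854
gripper_force: 0.0
```

```bash
python3 - <<'E'
from h import *
s=manip.read_state();print(s["clock"],s["position"])
o=well+[0,0,.05]
for n in("top","scene"):
    im,d=manip.snapshot(n);W=cloud(d,manip.calibration(n));L=W[...,:2]-o[:2]
    lx=L@u(97.4)[:2]*1000;ly=L@u(187.4)[:2]*1000
    m=(d>0)&(abs(W[...,2]-o[2])<.008)&(abs(lx)<70)&(abs(ly)<45)
    q=W[m];co=np.linalg.lstsq(np.c_[q[:,:2],np.ones(len(q))],q[:,2],rcond=None)[0]
    print(n,m.sum(),np.median(q[:,2]).round(4),"slope",np.degrees(co[:2]).round(2),"lx -52..18",np.percentile(lx[m],[1,99]).round(1),"ly",np.percentile(ly[m],[1,99]).round(1))
p,d=manip.snapshot('scene');cv2.imwrite('pics/e.png',cv2.resize(p[90:250,190:390],None,fx=3.5,fy=3.5)[:,:,::-1])
E
```

```text
20.85 [ 0.58549619 -0.29655093  0.22975657]
top 210 0.112 slope [-1.34 -1.44] lx -52..18 [-51.6  17.2] ly [-28.4  23.6]
scene 237 0.1126 slope [-1.49  0.3 ] lx -52..18 [-50.1  19.2] ly [-28.2  26. ]
```

View pics/e.png

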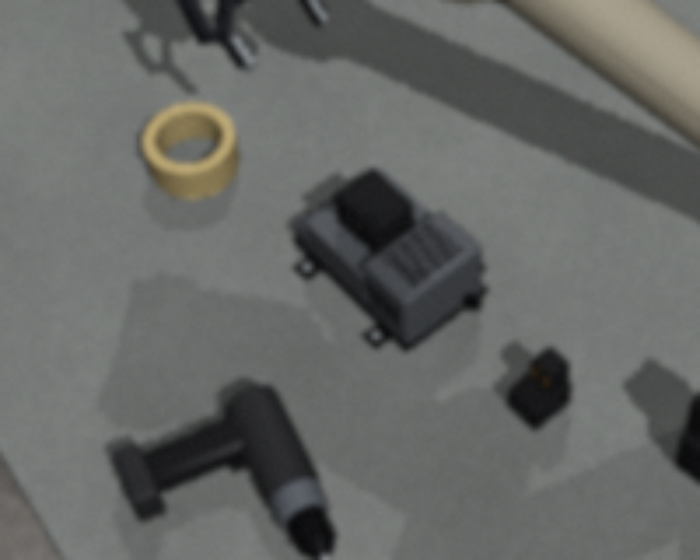

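The pack, at (375,208) in the crop, is seated with its underside at 0.112 m as required. The overhang is over the front deck and the gripper is clear, so I'm handing in.

```bash
python3 -c "
from cell import manip
print(manip.sign_off())"
```

```text
the job is handed in; nothing more can be done
None
```

The battery pack is plugged upside down fully home in the charger, overhang over the front deck, gripper let go and clear, and the job is handed in at about 21 s (the sign-off returned no verdict).

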